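# Open the entry's carrying case by its pop-out T-handle lock

## Task

Open the blue carrying case for the judges: press the red release button gently so that the T-handle pops out, then turn the handle anticlockwise (seen from above) until you just feel it come up against its sprung stop; every case's keeper is set differently, so turn no less than that and do not force it on. Then raise the lid to about 35 degrees, where its stiff hinges hold it, let go and move clear, and leave the teapots and the judges' other things where they stand.

Things in the scene. Friction and masses are not known exactly. Their poses are not given: they have to be found in the camera images.
- case: dark-blue carrying case with aluminium edges, 280 (x) by 360 (y) mm, 165 mm high, immovable. Origin: centre of its underside; z up, x from its front edge (robot side) to its rear edge, where the lid is hinged. On the lid along y = 0 lies a black lock plate, 165 by 80 mm, case x from -130 to +35 mm, its face 168 mm above the table, with the T-handle and the red button
- button_top (a point): centre of the face of the red round release button, 21 mm across, standing 10 mm above the lock plate, 75 mm behind the T-handle's axis (case x = +5 mm). Pressed straight down; spring about 2 N at first touch, 6 N fully down
- release_button (a joint): how far the button is pressed, m: 0 up, 0.008 fully down; it frees the handle at about 0.005 and springs back when let go
- button_cap: the red button itself (origin 10 mm below its face)
- t_grip (a point): middle of the T-handle's cross bar, a round steel bar 15 mm thick, 84 mm long, on a 13 mm stem; case x = -70 mm. x runs along the bar, z up out of the lid. Pushed in, the bar lies fore and aft in its pocket, its middle 4 mm below the plate's face, and can be neither gripped nor turned; popped out, it stands 26 mm above the face. The turning axis passes through this point, square to the lid
- t_pop (a joint): how far the T-handle has popped out, m: 0 pushed in, 0.030 fully out (a spring of 5 to 9 N pushes it out)
- t_turn (a joint): angle of the T-handle, rad: 0 locked, growing anticlockwise seen from above. Friction about 0.06 N m up to the sprung stop, met somewhere between 0.55 and 1.5 rad, set differently each time and unseen; from there the resistance rises by 3 N m per rad. The cam leaves the keeper only in the last 0.05 rad before the stop
- latch_cam: the steel cam under the lid that turns with the handle (origin on the turning axis, 63 mm below the plate's face); hidden while the lid is shut
- keeper_base: the bracket inside the case, below the T-handle's axis, which carries the keeper (the lip over the cam) and its rubber-padded sprung stop, 20 mm from the axis; hidden while the lid is shut. Its own pose does not tell how the keeper is set
- case_lid (a joint): angle of the lid, rad: 0 shut, growing as its front edge rises, up to 1.15. Hinges with counterbalance and friction: it stays where it is left and takes about 5 N at the handle to lift
- lid_hinge (a point): middle of the lid's hinge line, at the case's rear edge (case x = +140 mm), 130 mm above the table; the line runs along the case's y. The T-handle's axis is 210 mm in front of it
- pot_round: bystander: purple-brown round teapot with a side handle, 110 mm across without spout and handle, 90 mm high; origin: centre of its foot
- pot_squat: bystander: olive-green squat teapot with a hoop handle over the top, 120 mm across, 115 mm high; origin: centre of its foot
- pot_drum: bystander: grey drum-shaped teapot with a tall square handle over the top, 92 mm across, 157 mm high; origin: centre of its foot
- tea_cup: bystander: small white cup, 68 mm across, 45 mm high; origin: centre of its foot
- clipboard: bystander: blue clipboard with score sheets, 310 by 225 mm; origin: centre of its underside
- marker: bystander: marker pen, 105 mm long; origin: centre of its underside
- calliper: bystander: steel calliper, 210 mm long; origin: centre of its underside

How it is judged:
By the outcome, as a careful person would: the job done as asked, in the order asked, and still so for the second after the job is handed in, with the robot touching nothing.
It also fails if it takes over 72 s, if anything falls off the work surface, if the arm or the gripper's body presses on something with over 40 N, if the wrist force passes 120 N, or if a joint passes its speed limit or range.

## Robot

A 6-joint arm with a two-finger parallel gripper is mounted at the origin on the work surface. World frame = base frame: x ahead of the robot, y to its left, z up, the work surface at z = 0. Lengths are in m, angles in rad, forces in N, time in s.
With the tool pointing down it reaches from about 0.35 to 0.975 m from the base axis. Payload 17.4 kg.
Tool frame: the origin (TCP) lies at the very end of the fingers, on their centre line; the grasp point (between the pads) lies 19 mm behind it; z points along the fingers, y is the line along which they close (so a half turn about z gives the same grasp; the last joint's range is limited). The gripper opens to 85 mm and grips with 20 to 120 N. Pads are 22 mm wide; open, the fingers measure 114 mm over their backs; the gripper's body (76 mm by 85 mm) begins 54 mm behind the grasp point. The pads swing forward as they close: fully open they stand 13 mm farther back than shut.
Start: joints at [-1.162, 0.116, 1.442, -0, 1.584, -0.038], TCP at [0.292, -0.609, 0.231] pointing down, gripper open.
Joint ranges: [-2.83, 2.83], [-0.83, 2.19], [0.07, 2.5], [-1.14, 4.28], [0.01, 3], [-2.97, 2.97]. Speed limits (rad/s): [1.89, 1.89, 2.22, 3.14, 3.14, 3.14].

## Interface

Orientations are given as a unit quaternion [w, x, y, z].
In Python, from workcell import monitor, vision, ticket, spotter gives the robot as it stands. The module is installed in compiled form; this text tells all that it offers.
- The arm moves only by the tool drive_tool, never from a script. Its argument "increments" is text: rows parted by semicolons, each of 7 numbers parted by spaces: the shift along the tool's x, y, z in m, then the turn, a rotation vector about the tool's x, y, z in rad, then the finger opening in m, from 0 to 0.0854. A call has 1 to 5 rows; each row shifts and turns the commanded pose from where the row before left it, along the tool's axes as they then stand; what a row does not reach is not made up. A row lasts 1/10 s, in which the tool goes at most 50 mm and 8.59 degrees, less where a joint would pass 70% of its speed; a pose out of reach is approached as far as the arm can. A call is refused whole if a number of a shift passes 0.05 or a number of a turn 0.15, either way. A call with a gripper value outside its range is refused whole. The fingers move at their own pace and stop on an object; the grip force is fixed at half the most. Time passes only in rows, so rows that do not move let the fingers close. It gives the time, the measured TCP pose, the force, the opening and the grip force at its end, in the units of the state.
- monitor.get_state(): the state, without advancing time (a new reading comes with each control period).
- vision.snapshot(name): name is "scene" or "side" or "wrist"; returns a dict with "color" (480x640x3 uint8, red, green, blue), "mtx" (3x3 intrinsics, pixels), "extrinsics" (4x4, takes a point from camera to world coordinates); the wrist camera has in their place "hand_eye" (4x4, takes a point from camera to tool coordinates, whose origin is the TCP and whose axes are the flange's). Camera axes: x right, y down, z forward; pixel columns grow to the right and rows downward; lengths in m; the calibration is good to about 2 mm. A picture is of the moment at which its call begins: read the wrist's pose just before it. There is no depth.
- ticket.job_done(): hands the job in; it is judged then, once.
Trained networks look in the newest picture that a camera, given by its name, has taken for a name from the list of things; names that differ only in an ending like _2 or _b are one class to them, and where a whole thing is asked for, a point or a joint stands for the part that bears it (a point fixed in the world has none). Each returns a list of dicts, best first, with "confidence" (0 to 1); they miss things now and then, are a little off and sometimes report something else, mostly with a low value. They report only what shows in the picture. A call takes as long as a camera call.
- spotter.spot_in(camera, name): "pixel" ([column, row] in pixels, amid what is visible of it).
- spotter.regions_of(camera, name): "region" (480x640 bool, what is visible of it) and "pixel" ([column, row] in pixels, amid what is visible of it).
The state is a dict: "time": time; "joint_positions": joint angles; "qvel": joint speeds; "tau": joint torques, N m; "ee_pos": TCP position; "orientation": TCP orientation; "force": force on the tool from outside, world axes, zero at the start; "ft_torque": the same for the moment, N m; "finger_gap": finger opening in m; "grasp_force": force on a finger pad.
Only numpy, scipy, OpenCV 4.12 (cv2) and the standard library are available. Lean on these libraries where they do the work, as an engineer would, in place of code of your own. Each camera call takes 0.05 s, during which the arm holds its last target. There are 200 camera calls.

## Working session

There is one attempt and no reset: what is moved stays moved. The work goes in short steps, Python scripts to look and compute and a tool call to move; the robot and the scene stay as the last step left them, time stands still between calls to the robot, and variables do not carry over. Pictures are saved under pics/ and viewed, at most 10 in all, crops included, and the job is handed in when it is done.

Besides the shell and the picture viewer there is one more tool, called after "Emit:" as name(argument=value, ...), one argument or row to a line, values as JSON. drive_tool: Moves the arm, as the interface text tells. Its arguments: {"type":"object","properties":{"increments":{"type":"string"}},"required":["increments"]}

```bash
mkdir -p pics
cat > h.py <<'E'
from workcell import monitor, vision, ticket, spotter
import numpy as np, cv2
from scipy.spatial.transform import Rotation as R
def Rq(q): return R.from_quat([q[1],q[2],q[3],q[0]])
def cam(name):
    s=monitor.get_state(); d=vision.snapshot(name)
    if 'extrinsics' in d: T=np.array(d['extrinsics'])
    else:
        T=np.eye(4); T[:3,:3]=Rq(s['orientation']).as_matrix(); T[:3,3]=s['ee_pos']; T=T@np.array(d['hand_eye'])
    return d['color'],np.array(d['mtx']),T
def onz(px,K,T,z):
    r=T[:3,:3]@np.linalg.solve(K,[px[0],px[1],1]); o=T[:3,3]
    return o+r*(z-o[2])/r[2]
def proj(p,K,T):
    c=np.linalg.inv(T)@np.append(p,1); u=K@c[:3]; return u[:2]/u[2]
def save(n,c): cv2.imwrite('pics/'+n+'.png',c[:,:,::-1])
E
python3 - <<'E'
from h import *
s=monitor.get_state(); print(s)
for n in ('scene','side'):
    c,K,T=cam(n); save(n,c); print(n,T[:3,3])
    for k,z in (('button_top',.178),('t_grip',.168),('case',.165),('pot_round',.04),('pot_squat',.05),('pot_drum',.07),('tea_cup',.02)):
        r=spotter.spot_in(n,k)
        for d in r[:2]: print(k,round(d['confidence'],2),d['pixel'],onz(d['pixel'],K,T,z).round(3))
E
```

```text
{'time': 0.0, 'joint_positions': array([-1.16179079e+00,  1.16470432e-01,  1.44228292e+00, -1.79487273e-05,
        1.58399928e+00, -3.78001309e-02]), 'qvel': array([-0.00039317, -0.00109663,  0.00123538,  0.00135321, -0.00137206,
       -0.00089962]), 'tau': array([ 4.02324062e-03, -7.31981063e+01, -6.32503939e+01,  2.13690059e-04,
        6.12529271e-03, -1.10348560e-05]), 'ee_pos': array([ 0.29156691, -0.60856046,  0.2305617 ]), 'orientation': array([-5.68370378e-04,  9.75149062e-01,  2.21549024e-01, -1.15849801e-04]), 'force': array([ 0.48331991, -0.76798032, -0.52340357]), 'ft_torque': array([ 0.01306232, -0.00334786,  0.06431812]), 'grasp_force': 0.0, 'finger_gap': 0.08541157299138008}
scene [ 1.35825723 -0.72885871  1.1092239 ]
t_grip 0.73 [321.9, 245.4] [ 0.542 -0.049  0.168]
t_grip 0.69 [336.7, 288.1] [ 0.669 -0.112  0.168]
case 0.96 [337.1, 289.1] [ 0.67  -0.112  0.165]
pot_round 0.95 [435.6, 240.8] [0.608 0.289 0.04 ]
pot_squat 0.86 [241.9, 373.1] [ 0.646 -0.352  0.05 ]
pot_drum 0.91 [405.2, 178.2] [0.383 0.399 0.07 ]
pot_drum 0.67 [433.2, 242.8] [0.631 0.25  0.07 ]
tea_cup 0.8 [210.3, 283.2] [ 0.347 -0.249  0.02 ]
side [0.07265648 0.61555483 0.86760179]
t_grip 0.7 [307.5, 218.5] [ 0.544 -0.043  0.168]
t_grip 0.42 [282.6, 204.8] [ 0.624 -0.049  0.168]
case 0.8 [283.2, 236.6] [0.554 0.038 0.165]
pot_round 0.96 [206.1, 324.7] [0.603 0.261 0.04 ]
pot_squat 0.76 [344.0, 176.7] [ 0.648 -0.383  0.05 ]
pot_squat 0.72 [236.4, 446.8] [0.365 0.422 0.05 ]
pot_drum 0.75 [238.3, 447.8] [0.354 0.426 0.07 ]
tea_cup 0.82 [408.8, 242.7] [ 0.36  -0.263  0.02 ]
```

View pics/scene.png

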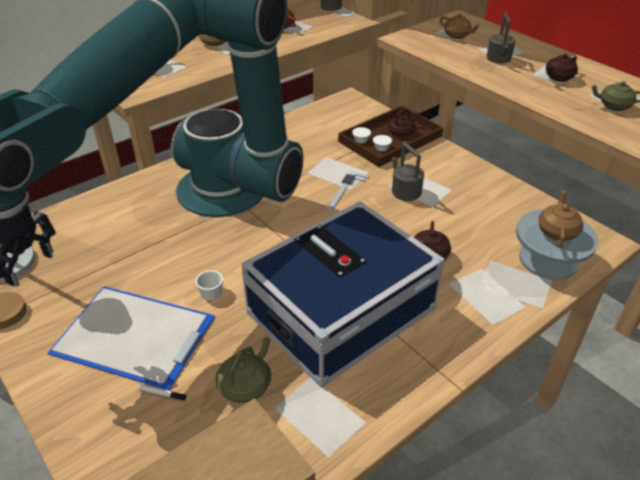

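View pics/side.png

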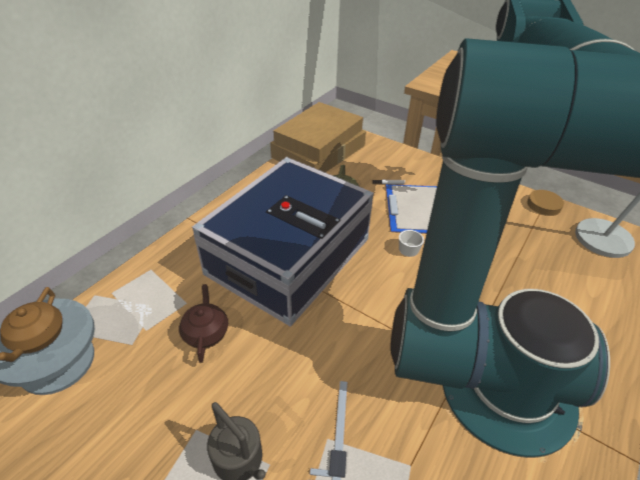

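The scene view shows the case's lid corners near (245,264), (360,208), (440,262) and (322,332), with the button at (344,260) and the T-bar at (322,245). The side view shows the button at (286,206) and the T-bar at (310,219). Next I'll compute their positions by triangulation.

```bash
cat >> h.py <<'E'
def red(c,near=None,rad=40):
    h=cv2.cvtColor(c,cv2.COLOR_RGB2HSV); m=((h[...,0]<8)|(h[...,0]>172))&(h[...,1]>150)&(h[...,2]>100)
    if near is not None:
        yy,xx=np.mgrid[:480,:640]; m&=(xx-near[0])**2+(yy-near[1])**2<rad**2
    n,l,st,ce=cv2.connectedComponentsWithStats(m.astype(np.uint8)); 
    i=1+np.argmax(st[1:,4]); return ce[i],st[i,4]
def tri(obs):
    A=np.zeros((3,3));b=np.zeros(3)
    for px,K,T in obs:
        r=T[:3,:3]@np.linalg.solve(K,[px[0],px[1],1]); r/=np.linalg.norm(r); P=np.eye(3)-np.outer(r,r); A+=P;b+=P@T[:3,3]
    return np.linalg.solve(A,b)
E
python3 - <<'E'
from h import *
o=[];g=[]
for n,b,t in (('scene',(344,260),(321.9,245.4)),('side',(286,206),(308.5,218.5))):
    c,K,T=cam(n); p,a=red(c,b,12); print(p,a,onz(p,K,T,.176),onz(t,K,T,.168)); o.append((p,K,T)); g.append((t,K,T))
    if n=='scene':
        for q in ((245,264),(360,208),(440,262),(322,332)): print(onz(q,K,T,.165))
b=tri(o);t=tri(g);print(b,t,np.arctan2(*(b-t)[1::-1]))
E
```

```text
[344.30909091 258.29090909] 55 [ 0.61472046 -0.04368156  0.176     ] [ 0.54236832 -0.04900691  0.168     ]
[ 0.47890859 -0.2204649   0.165     ]
[0.4915465  0.11652501 0.165     ]
[0.75195913 0.12320212 0.165     ]
[ 0.74110998 -0.21309325  0.165     ]
[284.91304348 204.08695652] 46 [ 0.61512482 -0.04685206  0.176     ] [ 0.54239803 -0.04439544  0.168     ]
[ 0.61487019 -0.04507871  0.17711452] [ 0.54241241 -0.04705344  0.16651769] 0.027246880579510573
```

Emit:
drive_tool(
  increments="0 0 -0.04 0 0 0.145 0; 0 0 -0.04 0 0 0.145 0; 0 0 -0.02 0 0 0.145 0; 0.0 0 0 0 0 0.012 0; 0.02 -0.04 0 0 0 0 0",
)

```text
time: 1.4
ee_pos: [0.3103, -0.5708, 0.3298]
orientation: [-0.0, 1.0, -0.001, -0.001]
force: [2.0, 0.0, -1.7]
finger_gap: 0.0123
grasp_force: 0.0
```

Emit:
drive_tool(
  increments="0.02 -0.044 0 0 0 0 0; 0.02 -0.044 0 0 0 0 0; 0.02 -0.044 0 0 0 0 0; 0.02 -0.044 0 0 0 0 0; 0.02 -0.044 0 0 0 0 0",
)

```text
time: 1.9
ee_pos: [0.412, -0.3469, 0.3304]
orientation: [-0.0, 1.0, 0.001, -0.0]
force: [0.7, -0.3, 0.7]
finger_gap: -0.0002
grasp_force: 0.0
```

Emit:
drive_tool(
  increments="0.02 -0.044 0 0 0 0 0; 0.02 -0.044 0 0 0 0 0; 0.02 -0.044 0 0 0 0 0; 0.02 -0.044 0 0 0 0 0; 0.02 -0.044 0 0 0 0 0",
)

```text
time: 2.4
ee_pos: [0.512, -0.1268, 0.3305]
orientation: [-0.0, 1.0, 0.001, -0.0]
force: [0.9, -0.4, 1.0]
finger_gap: 0.0002
grasp_force: 0.0
```

Run:
```python
from h import *
s=monitor.get_state(); print(s['time'],s['ee_pos'],s['joint_positions'],s['force'])
c,K,T=cam('wrist'); save('w1',c); print(T.round(3))
for k,z in (('button_top',.178),('t_grip',.168)):
    for d in spotter.spot_in('wrist',k)[:2]: print(k,d['confidence'],d['pixel'],onz(d['pixel'],K,T,z).round(4))
print(proj([.615,-.045,.178],K,T)); p,a=red(c); print(p,a,onz(p,K,T,.178))
```

```text
2.4 [ 0.51199904 -0.12677259  0.33050968] [-2.91082445e-01 -2.14245696e-01  1.60111658e+00 -5.27076046e-06
  1.75521988e+00  1.27795820e+00] [ 0.86227925 -0.43196043  0.95471671]
[[ 0.002 -0.96  -0.279  0.583]
 [-1.    -0.002 -0.    -0.127]
 [-0.     0.279 -0.96   0.473]
 [ 0.     0.     0.     1.   ]]
button_top 0.7 [203.4, 94.9] [ 0.6113 -0.043   0.178 ]
t_grip 0.72 [215.1, 189.6] [ 0.5429 -0.0436  0.168 ]
[205.74292382  89.28669724]
[203.44728435  89.88977636] 626 [ 0.61459984 -0.04334135  0.178     ]
```

Emit:
drive_tool(
  increments="0.015 -0.042 0 0 0 0 0; 0.015 -0.042 0 0 0 0 0; 0 0 0 0 0 0 0",
)

```text
time: 2.85
ee_pos: [0.5424, -0.0422, 0.3303]
orientation: [-0.0, 1.0, 0.002, -0.001]
force: [0.0, 0.4, 0.6]
finger_gap: -0.0002
grasp_force: 0.0
```

Run:
```python
from h import *
s=monitor.get_state(); print(s['ee_pos'],s['force'])
c,K,T=cam('wrist'); save('w2',c)
p,a=red(c); print(p,a,onz(p,K,T,.177))
for r in spotter.regions_of('wrist','t_grip')[:2]:
    m=r['region'].astype(np.uint8); ys,xs=np.nonzero(m); print(r['confidence'],r['pixel'],m.sum(),xs.min(),xs.max(),ys.min(),ys.max())
```

```text
[ 0.5424144  -0.04221459  0.33030112] [0.00687131 0.39890104 0.60901362]
[324.54351687 135.72291297] 563 [ 0.61395106 -0.044466    0.177     ]
0.69 [323.1, 228.2] 1823 314 333 180 279
```

View pics/w2.png

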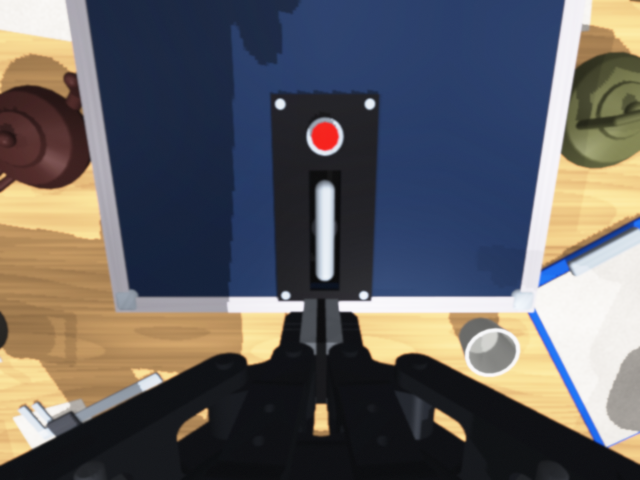

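The wrist view shows the case squared up with the robot: the button is at (324,136), the T-bar runs vertically at column 324, rows 180–280, and the pots stand clear on both sides.

Emit:
drive_tool(
  increments="0.036 0.001 0.03 0 0 0 0; 0.036 0.001 0.03 0 0 0 0; 0 0 0.04 0 0 0 0; 0 0 0.034 0 0 0 0; 0 0 0 0 0 0 0",
)

```text
time: 3.45
ee_pos: [0.6117, -0.0485, 0.1919]
orientation: [-0.0, 1.0, -0.001, -0.004]
force: [-0.9, 0.4, 0.3]
finger_gap: -0.0003
grasp_force: 0.0
```

Emit:
drive_tool(
  increments="0 0 0.006 0 0 0 0; 0 0 0.004 0 0 0 0; 0 0 0.003 0 0 0 0; 0 0 0 0 0 0 0",
)

```text
time: 3.85
ee_pos: [0.6139, -0.0469, 0.1851]
orientation: [0.0, 1.0, -0.0, 0.001]
force: [0.0, -0.5, 0.7]
finger_gap: -0.0001
grasp_force: 0.0
```

Emit:
drive_tool(
  increments="0 -0.002 0.003 0 0 0 0; 0 0 0.003 0 0 0 0; 0 0 0.002 0 0 0 0; 0 0 0 0 0 0 0",
)

```text
time: 4.25
ee_pos: [0.6139, -0.0446, 0.1765]
orientation: [-0.0, 1.0, 0.0, 0.0]
force: [-0.2, 1.3, 3.1]
finger_gap: -0.0002
grasp_force: 1.5
```

Emit:
drive_tool(
  increments="0 0 0 0 0 0 0",
)

```text
time: 4.35
ee_pos: [0.6138, -0.0446, 0.1765]
orientation: [-0.0, 1.0, -0.0, 0.0]
force: [-1.3, 3.0, 3.1]
finger_gap: -0.0002
grasp_force: 1.6
```

Emit:
drive_tool(
  increments="0 0 0.002 0 0 0 0; 0 0 0.002 0 0 0 0; 0 0 0 0 0 0 0; 0 0 0 0 0 0 0",
)

```text
time: 4.75
ee_pos: [0.6138, -0.0447, 0.1725]
orientation: [-0.0, 1.0, -0.0, 0.0]
force: [-1.6, 2.9, 4.8]
finger_gap: 0.0
grasp_force: 2.2
```

Run:
```python
from h import *
s=monitor.get_state(); print(s['ee_pos'],s['force'])
c,K,T=cam('side'); save('s2',cv2.resize(c[160:280,220:380],None,fx=4,fy=4))
```

```text
[ 0.61382501 -0.04468291  0.17249285] [-1.57811     2.94587392  4.75393494]
```

View pics/s2.png

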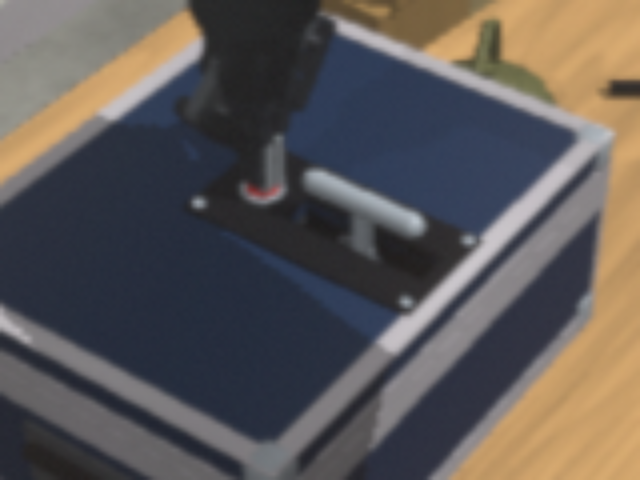

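The T-handle has popped out: it stands proud at (365,205) in the crop. I'll back off, open the fingers and centre on the bar.

Emit:
drive_tool(
  increments="0 0 -0.02 0 0 0 0; 0 0 -0.04 0 0 0 0; 0 0 -0.04 0 0 0 0.05; -0.037 0 -0.02 0 0 0 0.05; -0.037 0 0 0 0 0 0.05",
)

```text
time: 5.3
ee_pos: [0.5397, -0.0451, 0.2949]
orientation: [0.0, 1.0, -0.0, 0.001]
force: [0.3, -1.3, 0.5]
finger_gap: 0.0429
grasp_force: 0.0
```

Emit:
drive_tool(
  increments="0 0 0 0 0 0 0.05; 0 0 0 0 0 0 0.05",
)

```text
time: 5.5
ee_pos: [0.5395, -0.045, 0.2925]
orientation: [0.0, 1.0, -0.0, 0.0]
force: [-0.1, 0.3, -0.8]
finger_gap: 0.0497
grasp_force: 0.0
```

Run:
```python
from h import *
s=monitor.get_state(); print(s['ee_pos'],s['force'],s['ft_torque'],s['joint_positions'])
c,K,T=cam('wrist'); save('w3',c)
for r in spotter.regions_of('wrist','t_grip')[:2]:
    m=r['region'].astype(np.uint8); ys,xs=np.nonzero(m); print(r['confidence'],r['pixel'],m.sum(),xs.min(),xs.max(),ys.min(),ys.max()); print(onz(r['pixel'],K,T,.194))
    top=xs[ys<ys.min()+12].mean(),ys.min(); bot=xs[ys>ys.max()-12].mean(),ys.max(); print(onz(top,K,T,.2),onz(bot,K,T,.2))
```

```text
[ 0.53947245 -0.04497178  0.29247861] [-0.14184511  0.26349777 -0.77919446] [0.01396173 0.00240027 0.05561136] [-1.30137350e-01 -1.86133051e-01  1.63792695e+00 -2.91941711e-04
  1.68896359e+00  1.44113347e+00]
0.76 [319.1, 246.8] 2743 308 331 188 311
[ 0.54214175 -0.04384794  0.194     ]
[ 0.58072755 -0.04431806  0.2       ] [ 0.49966095 -0.04473325  0.2       ]
```

View pics/w3.png

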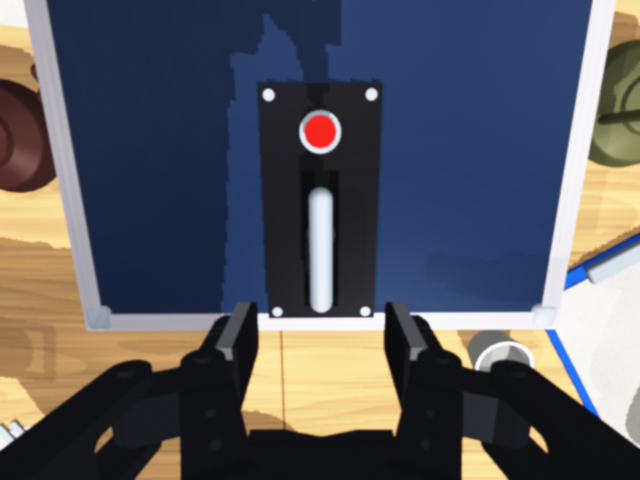

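The bar shows centred between the fingers at column 320, rows 188–312, in line with x. I'll descend and grip.

Emit:
drive_tool(
  increments="0 0 0.04 0 0 0 0.05; 0 0 0.04 0 0 0 0.05; 0 0 0.025 0 0 0 0.05; 0 0 0.0105 0 0 0 0.05; 0 0 0 0 0 0 0.05",
)

```text
time: 6.1
ee_pos: [0.5397, -0.0448, 0.1754]
orientation: [-0.0, 1.0, -0.0, -0.001]
force: [-0.3, 0.5, 0.3]
finger_gap: 0.0497
grasp_force: 0.0
```

Emit:
drive_tool(
  increments="0 0 0 0 0 0 0.01; 0 0 0 0 0 0 0.01; 0 0 0 0 0 0 0.01; 0 0 0 0 0 0 0.01; 0 0 0 0 0 0 0.01",
)

```text
time: 6.6
ee_pos: [0.5403, -0.0448, 0.1778]
orientation: [0.0, 1.0, -0.0, 0.001]
force: [4.6, 0.7, 3.8]
finger_gap: 0.013
grasp_force: 58.4
```

Run:
```python
from h import *
s=monitor.get_state(); print(s)
```

```text
{'time': 6.6, 'joint_positions': array([-1.29844695e-01, -1.57773467e-01,  1.79781681e+00,  1.07054619e-04,
        1.49951043e+00,  1.44106716e+00]), 'qvel': array([ 1.17998935e-03,  2.34779749e-03,  2.92717499e-03, -6.18083877e-05,
       -2.66052778e-03,  1.50520881e-04]), 'tau': array([-6.49093855e-01, -4.69974697e+01, -5.84076834e+01, -3.59318191e-01,
        1.10823277e+00,  4.42317466e-02]), 'ee_pos': array([ 0.54029094, -0.04480317,  0.17776641]), 'orientation': array([ 7.89926915e-05,  9.99999477e-01, -6.15218885e-05,  1.01777642e-03]), 'force': array([4.62757505, 0.67208032, 3.81801035]), 'ft_torque': array([ 0.09367942, -0.71656647,  0.02898208]), 'grasp_force': 58.40363323688507, 'finger_gap': 0.012971120760329316}
```

Emit:
drive_tool(
  increments="0 0 0 0 0 -0.1 0.01; 0 0 0 0 0 -0.1 0.01; 0 0 0 0 0 -0.1 0.01; 0 0 0 0 0 -0.1 0.01; 0 0 0 0 0 0 0.01",
)

```text
time: 7.1
ee_pos: [0.5402, -0.0443, 0.1773]
orientation: [-0.0, 0.98, 0.201, 0.001]
force: [4.0, 4.4, 4.4]
finger_gap: 0.0128
grasp_force: 58.5
```

```bash
cat > st.py <<'E'
from h import *
s=monitor.get_state(); r=Rq(s['orientation']).as_matrix()
print(round(s['time'],2),'yaw',round(np.arctan2(r[1,0],r[0,0]),4),'F',s['force'].round(2),'M',s['ft_torque'].round(3),'tau6',round(s['tau'][5],3),s['ee_pos'].round(4),s['finger_gap'].round(4),s['joint_positions'].round(2))
E
python3 st.py
```

```text
Traceback (most recent call last):
  File "st.py", line 3, in <module>
    print(round(s['time'],2),'yaw',round(np.arctan2(r[1,0],r[0,0]),4),'F',s['force'].round(2),'M',s['ft_torque'].round(3),'tau6',round(s['tau'][5],3),s['ee_pos'].round(4),s['finger_gap'].round(4),s['joint_positions'].round(2))
                                                                                                                                                                           ^^^^^^^^^^^^^^^^^^^^^
AttributeError: 'float' object has no attribute 'round'
```

Emit:
drive_tool(
  increments="0 0 0 0 0 -0.06 0.01; 0 0 0 0 0 -0.06 0.01; 0 0 0 0 0 0 0.01; 0 0 0 0 0 0 0.01",
)

```text
time: 7.5
ee_pos: [0.5401, -0.0441, 0.1773]
orientation: [-0.0, 0.966, 0.257, 0.001]
force: [3.7, 6.8, 4.4]
finger_gap: 0.0129
grasp_force: 58.5
```

```bash
sed -i "s/s\['finger_gap'\].round(4)/round(s['finger_gap'],4)/" st.py; python3 st.py
```

```text
7.5 yaw 0.5204 F [3.68 6.76 4.44] M [ 1.001 -0.516  0.021] tau6 -0.082 [ 0.5401 -0.0441  0.1773] 0.0129 [-0.13 -0.16  1.8   0.    1.5   0.92]
```

Emit:
drive_tool(
  increments="0.0005 -0.0004 0 0 0 -0.03 0.01; 0 0 0 0 0 -0.02 0.01; 0 0 0 0 0 0 0.01",
)

```text
time: 7.8
ee_pos: [0.5401, -0.044, 0.177]
orientation: [-0.0, 0.96, 0.282, 0.0]
force: [1.2, 4.4, 4.9]
finger_gap: 0.0129
grasp_force: 58.6
```

```bash
python3 st.py
```

```text
7.8 yaw 0.5708 F [1.21 4.37 4.92] M [ 0.644 -0.249  0.088] tau6 -0.456 [ 0.5401 -0.044   0.177 ] 0.0129 [-0.13 -0.16  1.8   0.    1.5   0.87]
```

Emit:
drive_tool(
  increments="0 0 0 0 0 0 0.01",
)

```text
time: 7.9
ee_pos: [0.5401, -0.0441, 0.1769]
orientation: [-0.0, 0.96, 0.281, 0.0]
force: [2.0, 5.0, 3.8]
finger_gap: 0.0126
grasp_force: 58.6
```

```bash
python3 st.py
```

```text
7.9 yaw 0.5696 F [1.97 5.02 3.83] M [ 0.72  -0.283  0.047] tau6 -0.038 [ 0.5401 -0.0441  0.1769] 0.0126 [-0.13 -0.16  1.8   0.    1.5   0.87]
```

Emit:
drive_tool(
  increments="0 0 0 0 0 -0.02 0.01; 0 0 0 0 0 -0.02 0.01; 0 0 0 0 0 0 0.01; 0 0 0 0 0 0 0.01",
)

```text
time: 8.3
ee_pos: [0.54, -0.044, 0.1768]
orientation: [-0.0, 0.954, 0.3, 0.0]
force: [2.1, 5.2, 5.0]
finger_gap: 0.0131
grasp_force: 58.6
```

```bash
python3 st.py
```

```text
8.3 yaw 0.6104 F [2.05 5.17 4.96] M [ 0.82  -0.227  0.075] tau6 0.015 [ 0.54   -0.044   0.1768] 0.0131 [-0.13 -0.16  1.8   0.    1.5   0.83]
```

```bash
cat > av.py <<'E'
from h import *
M=[];F=[];t=[]
for i in range(4):
    vision.snapshot('wrist'); s=monitor.get_state(); M.append(s['ft_torque'][2]); F.append(s['force']); t.append(s['tau'][5])
r=Rq(s['orientation']).as_matrix()
print(round(s['time'],2),'yaw',round(np.arctan2(r[1,0],r[0,0]),4),'Mz',round(np.mean(M),3),'+-',round(np.std(M),3),'tau6',round(np.mean(t),3),'F',np.mean(F,0).round(1),s['ee_pos'].round(4))
E
python3 av.py
```

```text
8.5 yaw 0.6103 Mz 0.072 +- 0.029 tau6 0.052 F [1.1 5.3 3.7] [ 0.54   -0.044   0.1768]
```

Emit:
drive_tool(
  increments="0 0 0 0 0 -0.02 0.01; 0 0 0 0 0 -0.02 0.01; 0 0 0 0 0 0 0.01",
)

```text
time: 8.8
ee_pos: [0.54, -0.0439, 0.1768]
orientation: [-0.0, 0.947, 0.32, 0.0]
force: [1.3, 5.5, 4.4]
finger_gap: 0.0127
grasp_force: 58.6
```

```bash
python3 av.py
```

```text
9.0 yaw 0.6504 Mz 0.051 +- 0.028 tau6 -0.004 F [1.5 5.8 4.5] [ 0.54   -0.0439  0.1767]
```

Emit:
drive_tool(
  increments="0.0003 -0.0003 0 0 0 -0.025 0.01; 0 0 0 0 0 -0.025 0.01; 0 0 0 0 0 0 0.01",
)

```text
time: 9.3
ee_pos: [0.54, -0.0438, 0.1768]
orientation: [-0.0, 0.939, 0.344, -0.0]
force: [-1.0, 2.8, 4.1]
finger_gap: 0.013
grasp_force: 58.6
```

```bash
python3 av.py
```

```text
9.5 yaw 0.6996 Mz 0.088 +- 0.031 tau6 -0.065 F [-0.3  2.2  4.2] [ 0.54   -0.0439  0.1768]
```

Emit:
drive_tool(
  increments="0 0 0 0 0 -0.025 0.01; 0 0 0 0 0 -0.025 0.01; 0 0 0 0 0 0 0.01",
)

```text
time: 9.8
ee_pos: [0.54, -0.0438, 0.1768]
orientation: [-0.0, 0.93, 0.367, -0.0]
force: [-1.6, 2.3, 3.7]
finger_gap: 0.0127
grasp_force: 58.6
```

```bash
python3 av.py
```

```text
10.0 yaw 0.7497 Mz 0.028 +- 0.031 tau6 -0.067 F [-1.7  2.3  4. ] [ 0.54   -0.0438  0.1768]
```

Emit:
drive_tool(
  increments="0 0 0 0 0 -0.02 0.01; 0 0 0 0 0 -0.02 0.01; 0 0 0 0 0 0 0.01",
)

```text
time: 10.3
ee_pos: [0.5399, -0.0438, 0.1768]
orientation: [-0.0, 0.923, 0.385, -0.0]
force: [-3.1, 2.4, 3.8]
finger_gap: 0.0126
grasp_force: 58.6
```

```bash
python3 av.py
```

```text
10.5 yaw 0.7897 Mz 0.053 +- 0.033 tau6 -0.042 F [-4.   2.9  4.2] [ 0.54   -0.0438  0.1768]
```

Emit:
drive_tool(
  increments="0 -0.0004 0 0 0 -0.025 0.01; 0 0 0 0 0 -0.025 0.01; 0 0 0 0 0 0 0.01",
)

```text
time: 10.8
ee_pos: [0.5399, -0.0436, 0.1769]
orientation: [0.0, 0.913, 0.408, 0.0]
force: [-1.4, 1.2, 5.3]
finger_gap: 0.0131
grasp_force: 58.7
```

```bash
python3 av.py
```

```text
11.0 yaw 0.8395 Mz 0.056 +- 0.034 tau6 -0.062 F [-0.9 -0.3  4. ] [ 0.5398 -0.0436  0.1768]
```

Emit:
drive_tool(
  increments="0 0 0 0 0 -0.025 0.01; 0 0 0 0 0 -0.025 0.01; 0 0 0 0 0 0 0.01",
)

```text
time: 11.3
ee_pos: [0.5398, -0.0436, 0.1768]
orientation: [0.0, 0.902, 0.431, -0.0]
force: [-0.8, -1.0, 4.0]
finger_gap: 0.0132
grasp_force: 58.6
```

```bash
python3 av.py
```

```text
11.5 yaw 0.8896 Mz 0.073 +- 0.045 tau6 -0.063 F [-1.2 -0.8  4.7] [ 0.5398 -0.0435  0.1768]
```

Emit:
drive_tool(
  increments="0 0 0 0 0 -0.025 0.01; 0 0 0 0 0 -0.025 0.01; 0 0 0 0 0 0 0.01",
)

```text
time: 11.8
ee_pos: [0.5397, -0.0435, 0.1768]
orientation: [-0.0, 0.891, 0.453, -0.0]
force: [-2.0, -1.5, 3.7]
finger_gap: 0.013
grasp_force: 58.6
```

```bash
python3 av.py
```

```text
12.0 yaw 0.9397 Mz 0.08 +- 0.026 tau6 -0.064 F [-1.6 -1.   3.9] [ 0.5397 -0.0435  0.1768]
```

Emit:
drive_tool(
  increments="0 0 0 0 0 -0.025 0.01; 0 0 0 0 0 -0.025 0.01; 0 0 0 0 0 0 0.01",
)

```text
time: 12.3
ee_pos: [0.5397, -0.0435, 0.1768]
orientation: [-0.0, 0.88, 0.476, -0.0]
force: [-3.4, -0.7, 5.0]
finger_gap: 0.0133
grasp_force: 58.7
```

```bash
python3 av.py
```

```text
12.5 yaw 0.9897 Mz 0.051 +- 0.02 tau6 -0.066 F [-2.9 -0.   4.1] [ 0.5397 -0.0435  0.1768]
```

Emit:
drive_tool(
  increments="0 0 0 0 0 -0.025 0.01; 0 0 0 0 0 -0.025 0.01; 0 0 0 0 0 0 0.01",
)

```text
time: 12.8
ee_pos: [0.5397, -0.0434, 0.1768]
orientation: [-0.0, 0.867, 0.497, -0.0]
force: [-5.5, 0.2, 4.7]
finger_gap: 0.0125
grasp_force: 58.7
```

```bash
python3 av.py
```

```text
13.0 yaw 1.0396 Mz 0.041 +- 0.026 tau6 -0.067 F [-5.2  0.9  4.7] [ 0.5397 -0.0435  0.1768]
```

Emit:
drive_tool(
  increments="-0.0002 -0.0004 0 0 0 -0.025 0.01; 0 0 0 0 0 -0.025 0.01; 0 0 0 0 0 0 0.01",
)

```text
time: 13.3
ee_pos: [0.5395, -0.0434, 0.1769]
orientation: [0.0, 0.855, 0.519, 0.0]
force: [0.2, 0.3, 3.7]
finger_gap: 0.0131
grasp_force: 58.7
```

```bash
python3 av.py
```

```text
13.5 yaw 1.0897 Mz 0.073 +- 0.008 tau6 -0.06 F [0.7 0.6 4.7] [ 0.5395 -0.0434  0.1769]
```

Emit:
drive_tool(
  increments="0 0 0 0 0 -0.025 0.01; 0 0 0 0 0 -0.025 0.01; 0 0 0 0 0 0 0.01",
)

```text
time: 13.8
ee_pos: [0.5394, -0.0434, 0.1769]
orientation: [0.0, 0.842, 0.54, 0.0]
force: [1.3, 1.1, 4.0]
finger_gap: 0.0131
grasp_force: 58.7
```

```bash
python3 av.py
```

```text
14.0 yaw 1.1397 Mz 0.035 +- 0.04 tau6 -0.061 F [2.1 1.9 4.4] [ 0.5394 -0.0434  0.1768]
```

Emit:
drive_tool(
  increments="0 0 0 0 0 -0.025 0.01; 0 0 0 0 0 -0.025 0.01; 0 0 0 0 0 0 0.01",
)

```text
time: 14.3
ee_pos: [0.5393, -0.0434, 0.1768]
orientation: [-0.0, 0.828, 0.561, 0.0]
force: [2.4, 3.3, 4.2]
finger_gap: 0.0132
grasp_force: 58.7
```

```bash
python3 av.py
```

```text
14.5 yaw 1.1897 Mz 0.051 +- 0.018 tau6 -0.062 F [1.7 3.2 4.5] [ 0.5393 -0.0434  0.1768]
```

Emit:
drive_tool(
  increments="0 0 0 0 0 -0.025 0.01; 0 0 0 0 0 -0.025 0.01; 0 0 0 0 0 0 0.01",
)

```text
time: 14.8
ee_pos: [0.5393, -0.0434, 0.1768]
orientation: [-0.0, 0.813, 0.582, -0.0]
force: [0.2, 3.5, 4.5]
finger_gap: 0.0125
grasp_force: 58.7
```

```bash
python3 av.py
```

```text
15.0 yaw 1.2397 Mz 0.069 +- 0.031 tau6 -0.064 F [0.6 4.1 4.2] [ 0.5393 -0.0434  0.1768]
```

Emit:
drive_tool(
  increments="0.0003 0 0 0 0 -0.025 0.01; 0 0 0 0 0 -0.025 0.01; 0 0 0 0 0 0 0.01",
)

```text
time: 15.3
ee_pos: [0.5393, -0.0433, 0.1767]
orientation: [-0.0, 0.799, 0.602, -0.0]
force: [-3.3, 0.3, 4.3]
finger_gap: 0.0128
grasp_force: 58.7
```

```bash
python3 av.py
```

```text
15.5 yaw 1.2896 Mz 0.051 +- 0.046 tau6 -0.067 F [-3.2  0.8  4.2] [ 0.5393 -0.0433  0.1767]
```

Emit:
drive_tool(
  increments="0 -0.0002 0 0 0 -0.025 0.01; 0 0 0 0 0 -0.025 0.01; 0 0 0 0 0 0 0.01",
)

```text
time: 15.8
ee_pos: [0.5392, -0.0433, 0.1768]
orientation: [0.0, 0.783, 0.621, -0.0]
force: [-2.6, -0.4, 5.1]
finger_gap: 0.013
grasp_force: 58.7
```

```bash
python3 av.py
```

```text
16.0 yaw 1.3396 Mz -0.007 +- 0.012 tau6 -0.116 F [-2.8 -1.2  4.4] [ 0.5392 -0.0432  0.1768]
```

tau6 and Mz both rose by about 0.055 N m, which looks like the stop. A small step will confirm it.

Emit:
drive_tool(
  increments="0 0 0 0 0 -0.012 0.01; 0 0 0 0 0 0 0.01; 0 0 0 0 0 0 0.01",
)

```text
time: 16.3
ee_pos: [0.5392, -0.0432, 0.1768]
orientation: [0.0, 0.78, 0.626, -0.0]
force: [-3.0, -2.3, 4.6]
finger_gap: 0.0126
grasp_force: 58.7
```

```bash
python3 av.py; python3 st.py
```

```text
16.5 yaw 1.3517 Mz -0.051 +- 0.023 tau6 -0.055 F [-3.9 -2.5  4.1] [ 0.5392 -0.0432  0.1768]
16.5 yaw 1.3517 F [-4.   -2.73  3.55] M [-0.462  0.595 -0.055] tau6 -0.05 [ 0.5392 -0.0432  0.1768] 0.013 [-0.13 -0.16  1.8  -0.    1.5   0.09]
```

Mz has fallen again in step, to −0.05 against a 0.055 baseline, so the handle is lightly against its stop. Next is lifting along the hinge arc, gently at first.

Emit:
drive_tool(
  increments="0.0002 0.001 -0.0042 0.0195 -0.0043 0 0.01; 0.0002 0.001 -0.0042 0.0195 -0.0043 0 0.01; 0 0 0 0 0 0 0.01",
)

```text
time: 16.8
ee_pos: [0.5408, -0.0432, 0.1849]
orientation: [-0.014, 0.78, 0.625, -0.017]
force: [-10.3, -3.2, 4.6]
finger_gap: 0.0128
grasp_force: 60.0
```

```bash
python3 st.py
```

```text
16.8 yaw 1.3519 F [-10.25  -3.16   4.63] M [-0.401  1.614  0.018] tau6 -0.029 [ 0.5408 -0.0432  0.1849] 0.0128 [-0.12 -0.13  1.76 -0.01  1.55  0.1 ]
```

Emit:
drive_tool(
  increments="0.0002 0.001 -0.0042 0.0195 -0.0043 0 0.01; 0.0002 0.001 -0.0042 0.0195 -0.0043 0 0.01; 0 0 0 0 0 0 0.01",
)

```text
time: 17.1
ee_pos: [0.5432, -0.0432, 0.1932]
orientation: [-0.026, 0.779, 0.625, -0.032]
force: [-11.7, -1.2, 4.5]
finger_gap: 0.0129
grasp_force: 60.0
```

```bash
python3 st.py
python3 - <<'E'
from h import *
c,K,T=cam('side'); save('s3',cv2.resize(c[150:330,180:400],None,fx=3,fy=3))
E
```

```text
17.1 yaw 1.3524 F [-11.68  -1.23   4.54] M [-3.300e-01  1.726e+00 -1.000e-03] tau6 -0.033 [ 0.5432 -0.0432  0.1932] 0.0129 [-0.12 -0.1   1.72 -0.01  1.6   0.1 ]
```

View pics/s3.png

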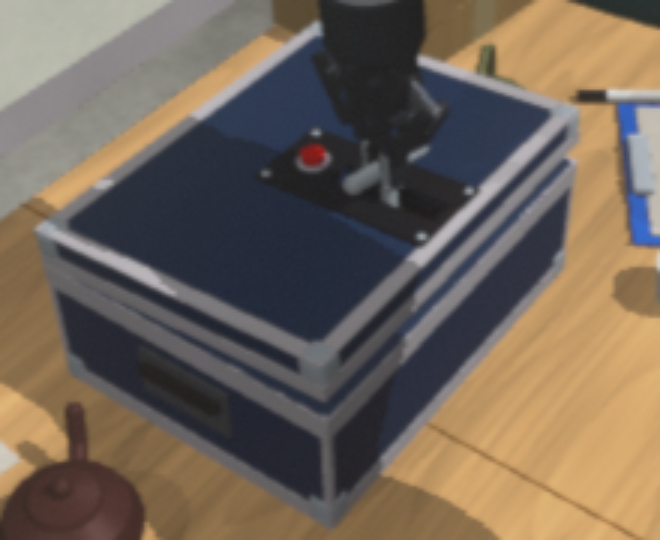

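The lid has come free: a gap shows under its front edge, around (440,290) in the crop. I'll carry on lifting.

Emit:
drive_tool(
  increments="0.0006 0.002 -0.0105 0.0488 -0.0108 0 0.01; 0.0006 0.0023 -0.0105 0.0488 -0.0108 0 0.01; 0.0006 0.0025 -0.0105 0.0488 -0.0108 0 0.01; 0.0006 0.0025 -0.0105 0.0488 -0.0108 0 0.01; 0 0 0 0 0 0 0.01",
)

```text
time: 17.65
ee_pos: [0.5603, -0.043, 0.2334]
orientation: [-0.088, 0.772, 0.619, -0.11]
force: [-7.1, -3.7, 6.9]
finger_gap: 0.0128
grasp_force: 61.0
```

```bash
python3 st.py
```

```text
17.65 yaw 1.3601 F [-7.08 -3.68  6.89] M [-0.623  1.19   0.148] tau6 -0.012 [ 0.5603 -0.043   0.2334] 0.0128 [-0.11  0.05  1.53 -0.03  1.85  0.11]
```

Emit:
drive_tool(
  increments="0.0006 0.0025 -0.0105 0.0488 -0.0108 0 0.01; 0.0006 0.0025 -0.0105 0.0488 -0.0108 0 0.01; 0.0006 0.0025 -0.0105 0.0488 -0.0108 0 0.01; 0.0006 0.0025 -0.0105 0.0488 -0.0108 0 0.01; 0 0 0 0 0 0 0.01",
)

```text
time: 18.15
ee_pos: [0.5845, -0.0429, 0.2688]
orientation: [-0.149, 0.758, 0.607, -0.186]
force: [-4.7, -3.6, 7.5]
finger_gap: 0.013
grasp_force: 61.9
```

```bash
echo "z=r[:,2]; print('tilt',np.degrees(np.arccos(-z[2])), 'lid', np.degrees(np.arctan2(s['ee_pos'][2]-.130,.7495-s['ee_pos'][0])-np.arctan2(.0468,.2103)))" >> st.py; python3 st.py
```

```text
18.15 yaw 1.3758 F [-4.7  -3.56  7.51] M [-0.604  0.952  0.243] tau6 -0.059 [ 0.5845 -0.0429  0.2688] 0.013 [-0.1   0.21  1.33 -0.05  2.08  0.11]
tilt 27.595375268416166 lid 27.511340618784292
```

Emit:
drive_tool(
  increments="0.0006 0.0025 -0.0105 0.0488 -0.0108 0 0.01; 0.0006 0.0025 -0.0105 0.0488 -0.0108 0 0.01; 0.0003 0.0015 -0.0063 0.0293 -0.0065 0 0.01; 0 0 0 0 0 0 0.01; 0 0 0 0 0 0 0.01",
)

```text
time: 18.65
ee_pos: [0.6035, -0.0428, 0.2889]
orientation: [-0.187, 0.744, 0.597, -0.233]
force: [1.4, -4.2, -0.2]
finger_gap: 0.0127
grasp_force: 61.8
```

```bash
python3 st.py
```

```text
18.65 yaw 1.3899 F [ 1.45 -4.21 -0.23] M [-0.574 -0.53   0.374] tau6 -0.054 [ 0.6035 -0.0428  0.2889] 0.0127 [-0.09  0.32  1.19 -0.06  2.23  0.11]
tilt 34.81342746357376 lid 34.86352997866518
```

Emit:
drive_tool(
  increments="0 0 0 0 0 0 0.05; 0 0 0 0 0 0 0.05; 0 0 0 0 0 0 0.05; 0 0 0 0 0 0 0.05",
)

```text
time: 19.05
ee_pos: [0.6032, -0.0426, 0.2894]
orientation: [-0.188, 0.744, 0.597, -0.234]
force: [0.2, -1.0, 0.2]
finger_gap: 0.05
grasp_force: 0.0
```

Emit:
drive_tool(
  increments="0 0 -0.02 0 0 0 0.05; 0 0 -0.04 0 0 0 0.05; 0 0 -0.04 0 0 0 0.05; 0 0 -0.04 0 0 0 0.05; 0 0 0 0 0 0 0.05",
)

```text
time: 19.55
ee_pos: [0.6853, -0.0428, 0.4078]
orientation: [-0.186, 0.745, 0.597, -0.232]
force: [-0.4, 0.4, 0.3]
finger_gap: 0.0499
grasp_force: 0.0
```

```bash
python3 st.py
python3 - <<'E'
from h import *
c,K,T=cam('side'); save('s4',c)
c,K,T=cam('scene'); save('c4',c)
E
```

```text
19.55 yaw 1.3896 F [-0.39  0.4   0.33] M [-0.059 -0.218 -0.013] tau6 -0.103 [ 0.6853 -0.0428  0.4078] 0.0499 [-0.08  0.54  0.72 -0.07  2.49  0.09]
tilt 34.595916664281866 lid 64.44138026977843
```

View pics/s4.png

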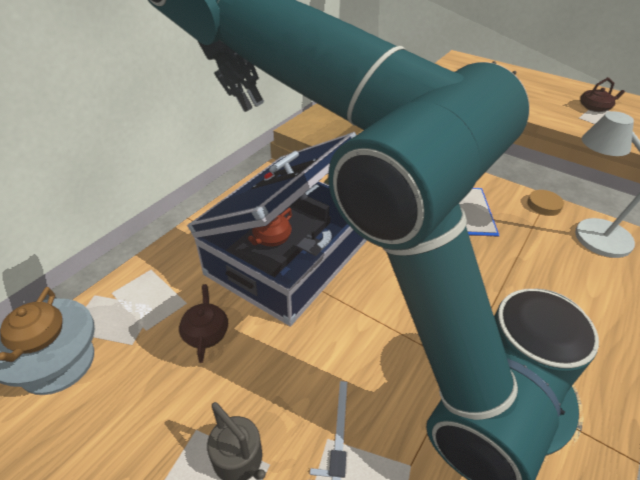

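View pics/c4.png

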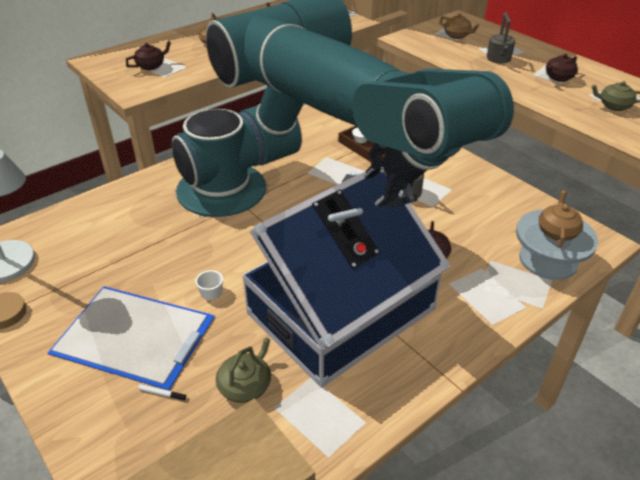

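The lid stands open with its front corner at (258,230) in the scene view, the bar is turned across at (345,215), the gripper is clear, and the bystanders haven't moved. Handing in.

```bash
python3 -c "
from h import *
print(ticket.job_done())"
```

```text
the job is handed in; nothing more can be done
None
```

I opened the case as asked and handed the job in. The button press popped the handle out, and I turned it to about 1.35 rad, lightly against its stop. The lid is at about 35°, the gripper is clear, and nothing else was moved. The hand-in gave no verdict.

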